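# Ready the upward-looking camera for its shot

### The arm

A 6-joint arm with a two-finger parallel gripper is mounted at the origin on the work surface. World frame = base frame: x ahead of the robot, y to its left, z up, the work surface at z = 0. Lengths are in m, angles in rad, forces in N, time in s.
With the tool pointing down it reaches from about 0.4 to 0.825 m from the base axis. Payload 7 kg.
Tool frame: the origin (TCP) lies at the centre of the arm's flange, where the gripper is bolted on; the fingertips stand 178 mm ahead of it and the grasp point (between the pads) lies 159 mm ahead of it; x points along the fingers, y is the direction in which the jaws open and shut, and the axes are right-handed (so a half turn about x gives the same grasp; the last joint's range is limited). The gripper opens to 88 mm and grips with 3 to 60 N. Pads are 19 mm wide; open, the fingers measure 130 mm over their backs; the gripper's body (78 mm by 193 mm) begins 47 mm behind the grasp point.
Start: joints at [-0.838, 0.359, 0.012, 0, -1.224, -0.288], TCP at [0.29, -0.609, 0.405] pointing down, gripper open.
Joint ranges: [-3.07, 3.07], [-1.43, 2.12], [-1.02, 1.25], [-3.03, 1.67], [-3.05, -0], [-3.03, 3.03]. Speed limits (rad/s): [2.39, 2.39, 3.01, 3.14, 3.14, 3.14].

### API

Orientations are given as [roll, pitch, yaw] about the fixed x, y, z axes, in that order (R = Rz(yaw) Ry(pitch) Rx(roll)).
In Python, from station import status, viewer, arm gives the robot as it stands. The module is installed in compiled form; this text tells all that it offers.
- The arm moves only by the tool apply_moves, never from a script. Its argument "commands" is a list of rows, each an object of numbers: "dx", "dy", "dz": the shift along the world's x, y, z in mm; "spin": the turn about the world's z in degrees; "hand": the closure, from 0 (fully open) to 1 (shut). A call has exactly 5 rows; each row shifts and turns the commanded pose from where the row before left it; what a row does not reach is not made up. A row lasts 1/8 s, in which the tool goes at most 62.5 mm and 10.7 degrees, less where a joint would pass 70% of its speed; a pose out of reach is approached as far as the arm can. A call is refused whole if a number of a shift passes 62.5 or a number of a turn 10.7, either way. A call with a gripper value outside its range is refused whole. The fingers move at their own pace and stop on an object; "grip_force" is the grip in N (left out, the last holds). Time passes only in rows, so rows that do not move let the fingers close, or fill a call up. It gives the time, the measured TCP pose, the force and the opening at its end, in the units of the state.
- status.get_state(): the state, without advancing time (a new reading comes with each control period).
- viewer.grab_frame(name): name is "side" or "top"; returns the picture (384x512x3 uint8, red, green, blue); there is no depth.
- viewer.camera_info(name): a dict with "fx", "fy", "cx", "cy" (pixels), "eye" and "attitude" of the camera in the world. Camera axes: x right, y up, looking along -z (the intrinsics and any distortion apply to the point x, -y, -z); pixel columns grow to the right and rows downward; lengths in m; the calibration is good to about 2 mm. A picture is of the moment at which its call begins. camera_info takes no time and is no camera call.
- arm.job_done(): hands the job in, once; it reports no verdict.
The state is a dict: "t": time; "q": joint angles; "qd": joint speeds; "joint_efforts": joint torques, N m; "eef_pos": TCP position; "ee_rot": TCP orientation; "force": force on the tool from outside, world axes, zero at the start; "moment": the same for the moment, N m; "width": finger opening in m.
Only numpy, scipy, OpenCV 4.12 (cv2) and the standard library are available. Lean on these libraries where they do the work, as an engineer would, in place of code of your own. Each camera call takes 0.05 s, during which the arm holds its last target.

### The job

Get the upward-looking camera on the optical table ready for its shot: take the dust cap off the lens and set it down, not drop it, in the round steel dish, flat on the bottom with its open side down, and turn the iris ring to 8 so that it sits in its click stop. Leave the other things on the table where they stand.

Things in the scene. Friction and masses are not known exactly. Their poses are not given: they have to be found in the camera images.
- camera: Camera looking straight up, bolted down. Origin: centre of its 110 mm square, 12 mm thick base plate, on the table; z up; its cable leaves on the -x side, the scale is on the +x side (5.6 at +x). Grey 64 mm square body up to 68 mm; then rear barrel 60 mm across (not to be turned), scale plate 94 mm across, top at 94 mm; iris ring; front barrel 52 mm across, up to 137 mm, where the cap rests.
- scale_8 (a point): Middle of the white line for 8 on the fixed black scale plate, 34 mm from the lens axis. Seven such radial lines stand 20 degrees apart; counter-clockwise seen from above they are 2, 2.8, 4, 5.6, 8, 11, 16. The lines for 2, 4, 8, 16 are longer, with white figures outside them, to be read from outside. From the lens axis, the line for 8 points 20 degrees counter-clockwise of the camera's own x.
- iris (a joint): Angle of the iris ring, rad, growing counter-clockwise seen from above. Click stops: 2 at 0.000, 2.8 at 0.349, 4 at 0.698, 5.6 at 1.047, 8 at 1.396, 11 at 1.745, 16 at 2.094, with end stops just outside 2 and 16. Leaving a stop takes about 0.13 N m; let go, the ring falls into the nearest stop. Starts at 2, 2.8 or 4.
- iris_center (a point): Centre of the iris ring (on the lens axis, half-way up): a knurled black ring, 58 mm across, 24 mm high, in the open between the scale plate (top 14 mm below this point) and the front barrel (52 mm across, top 25 mm above this point). Its frame turns with the ring, z up.
- iris_stud (a point): Thumb stud of the iris ring, plain steel, horizontal, pointing straight out from the ring: this point is the middle of its 11 mm thick, 16 mm long end, 50 mm from the lens axis and 3 mm above iris_center; an 8 mm thick stem joins it to the ring and the stud ends 60 mm from the axis. It points over the line of the scale plate that is set, so its direction from iris_center shows the setting.
- cap_center (a point): Centre of the aluminium dust cap, half-way up; z points up, out of its knob. The cap is 46 mm high and weighs 70 to 140 g: a round lid 62 mm across and 16 mm high (from 23 to 7 mm below this point), open below, its skirt slipped 12 mm over the front barrel with 2 mm play, lifted straight off; above it a knurled knob 26 mm across and 30 mm high (from 7 mm below to 23 mm above this point).
- cap: The same dust cap; origin at the centre of its open underside, 23 mm below cap_center.
- dish_in (a point): Centre of the inner floor of the round stainless parts dish, held to the table by its magnet and immovable; z up. Floor 4 mm above the table, flat for 152 mm across; flared wall, 176 mm across at the rim, which stands 20 mm above this point. It lies left or right of the camera.
- lens_tube: Bystander: black stepped lens tube standing upright, 66 mm across, 155 mm high; origin at the centre of its foot.
- steel_sleeve: Bystander: plain steel sleeve, open at both ends, standing upright, 70 mm across, 90 mm high; origin at the centre of its foot. It stands on the other side of the camera from the dish.
- driver: Bystander: black-handled screwdriver, about 200 mm long, lying beyond the camera; origin under the middle of its length.

How it is judged:
By the outcome, as a careful person would: the job done as asked, in the order asked, and still so for the second after the job is handed in, with the robot touching nothing.
It also fails if it takes over 51 s, if anything falls off the work surface, if the arm or the gripper's body presses on something with over 40 N, if the wrist force passes 120 N, or if a joint passes its speed limit or range.

## Working session

There is one attempt and no reset: what is moved stays moved. The work goes in short steps, Python scripts to look and compute and a tool call to move; the robot and the scene stay as the last step left them, time stands still between calls to the robot, and variables do not carry over. Pictures are saved under pics/ and viewed, and the job is handed in when it is done.

Besides the shell and the picture viewer there is one more tool, called as a command line: name --argument value ..., lists and objects as JSON in quotes. apply_moves: Moves the arm, as the interface text tells. Its arguments: {"type":"object","properties":{"commands":{"type":"array","items":{"type":"object","properties":{"dx":{"type":"number"},"dy":{"type":"number"},"dz":{"type":"number"},"spin":{"type":"number"},"hand":{"type":"number"}}}},"grip_force":{"type":"number"}},"required":["commands"]}

```bash
mkdir -p pics; python3 - <<'E'
from station import status, viewer, arm
import cv2
for n in ("side","top"):
    f=viewer.grab_frame(n); cv2.imwrite(f"pics/{n}0.png",f[:,:,::-1]); print(n,viewer.camera_info(n))
print(status.get_state())
E
```

```text
side {'fx': 400.9435459117951, 'fy': 400.9435459117951, 'cx': 258.9338120461549, 'cy': 190.83360679248597, 'eye': array([0.47993049, 0.85993208, 0.66304406]), 'attitude': array([ 1.02283191, -0.00985478, -3.02620308])}
top {'fx': 418.63195090170467, 'fy': 418.63195090170467, 'cx': 252.77442810682183, 'cy': 198.46907838927976, 'eye': array([0.43103071, 0.00290609, 1.07613567]), 'attitude': array([ 0.18098048, -0.01808667, -1.55023348])}
{'t': 0.1, 'q': array([-8.37905018e-01,  3.59297748e-01,  1.11469030e-02, -2.93517427e-04,
       -1.22413762e+00, -2.88078792e-01]), 'qd': array([ 3.72675325e-04, -1.00080997e-03,  3.73946209e-03,  1.33265429e-03,
       -2.00169108e-03, -6.55227893e-05]), 'joint_efforts': array([-1.09328197e-03, -5.84163702e+01,  2.93750900e+01,  7.01542899e+00,
        1.01918538e-02, -5.50750144e-05]), 'eef_pos': array([ 0.29034488, -0.60916088,  0.40382867]), 'ee_rot': array([1.67603434, 1.56927888, 2.12074693]), 'force': array([-0.20132829,  0.15592067,  0.31241143]), 'moment': array([0.06483386, 0.01902592, 0.02940043]), 'width': 0.08768266067584753}
```

View pics/side0.png

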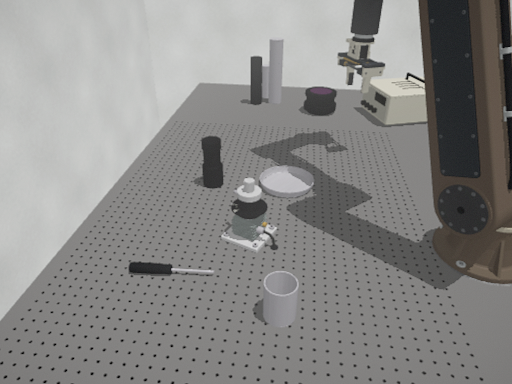

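View pics/top0.png

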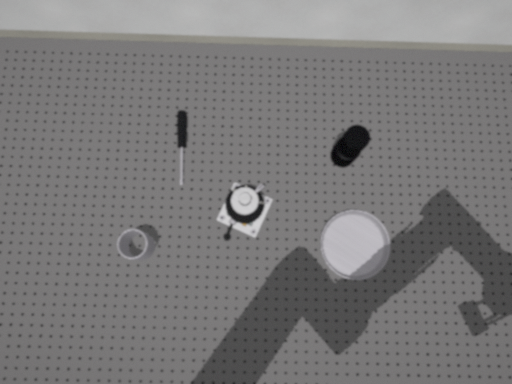

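The side view shows the camera at about (250,215), the dish at (287,181), the sleeve at (280,300) and the tube at (212,162). In the top view the camera is at (245,208), the dish at (355,245), and the cable at (227,235). I'll zoom in next.

```bash
cat > h.py <<'E'
import numpy as np, cv2
from scipy.spatial.transform import Rotation as Ro
from station import status, viewer, arm
def cam(n):
    c=viewer.camera_info(n); return c,Ro.from_euler('xyz',c['attitude']).as_matrix()
def proj(n,P):
    c,R=cam(n); p=(np.atleast_2d(P)-c['eye'])@R
    return np.c_[c['cx']+c['fx']*p[:,0]/-p[:,2], c['cy']+c['fy']*-p[:,1]/-p[:,2]]
def back(n,u,v,z):
    c,R=cam(n); d=R@np.array([(u-c['cx'])/c['fx'],-(v-c['cy'])/c['fy'],-1.]); 
    return c['eye']+d*(z-c['eye'][2])/d[2]
def zoom(n,img,u0,v0,w,h,k,out,pts=None):
    im=cv2.resize(img[v0:v0+h,u0:u0+w],None,fx=k,fy=k,interpolation=cv2.INTER_CUBIC)[:,:,::-1].copy()
    cv2.imwrite(out,im)
E
python3 - <<'E'
from h import *
s=cv2.imread('pics/side0.png')[:,:,::-1];t=cv2.imread('pics/top0.png')[:,:,::-1]
a=cv2.resize(t[170:250,205:285],None,fx=7,fy=7,interpolation=cv2.INTER_CUBIC)
cv2.imwrite('pics/tz.png',a[:,:,::-1])
a=cv2.resize(s[170:255,210:300],None,fx=7,fy=7,interpolation=cv2.INTER_CUBIC)
cv2.imwrite('pics/sz.png',a[:,:,::-1])
print('base c',back('top',245,209,.012),'knob',back('top',244.5,199.5,.171+.0),'dish',back('top',355,245,.024))
print(proj('side',[back('top',355,245,.024),back('top',245,199,.171)]))
E
```

```text
base c [0.59813041 0.00709192 0.012     ] knob [0.59424801 0.00806904 0.171     ] dish [ 0.51110545 -0.271733    0.024     ]
[[287.71185133 178.08692944]
 [250.29876508 179.31515523]]
```

View pics/tz.png

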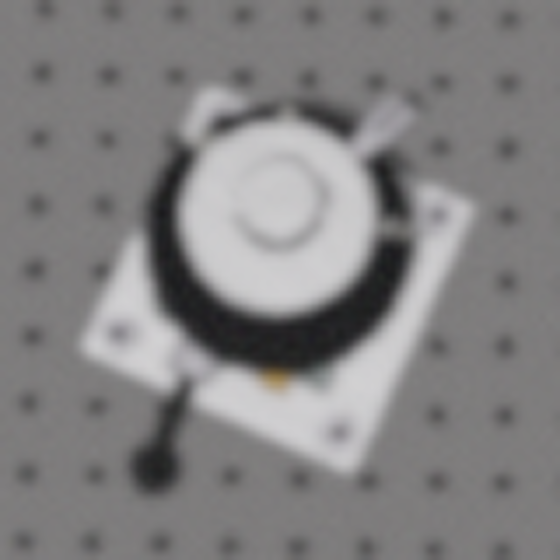

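View pics/sz.png

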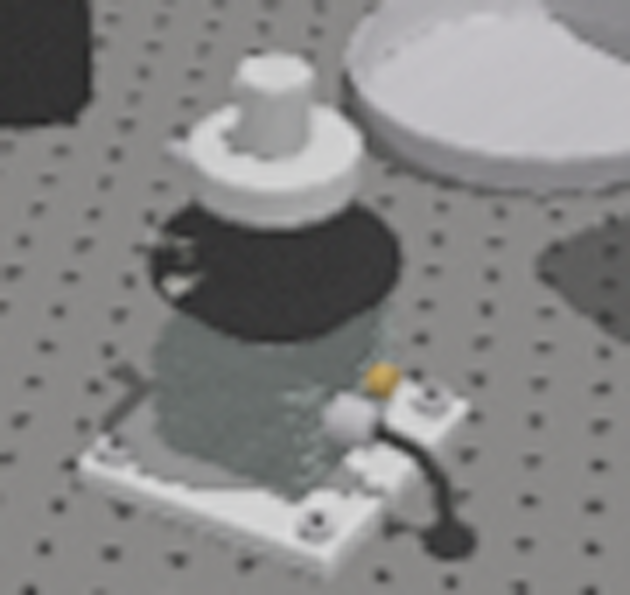

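```bash
python3 - <<'E'
from h import *
T=lambda x,y:((x-3)/7+205,(y-3)/7+170)
B=[back('top',*T(*p),.012) for p in [(82,350),(350,475),(475,205),(210,88)]]
for b in B: print(b)
c=np.mean(B,0); print('c',c,[np.linalg.norm(B[i]-B[i-1]) for i in range(4)])
# far edge mid minus near edge mid
for a,b in((0,1),(3,2),(0,3),(1,2)):
    d=B[b]-B[a]; print(np.degrees(np.arctan2(d[1],d[0])))
k=back('top',*T(279,197),.137+.034);print('knobtop',k)
l=back('top',*T(279,212),.137+.016);print('lidtop',l)
s=back('top',*T(402,108),.111);
print('stud end',s, 'ic',c)
d=s-(c+k)/2;print(np.hypot(*d[:2]),np.degrees(np.arctan2(d[1],d[0])))
S=lambda x,y:((x-3)/7+210,(y-3)/7+170)
print('side knobtop',back('side',*S(275,73),.171), 'stud',back('side',*S(180,148),.111))
print('side base l,b,r', [back('side',*S(*p),.012) for p in [(80,462),(330,562),(470,405)]])
E
```

```text
[0.5690677  0.07982439 0.012     ]
[ 0.52560689 -0.01897049  0.012     ]
[ 0.626329   -0.06318202  0.012     ]
[0.66816638 0.03589471 0.012     ]
c [0.59729249 0.00839165 0.012     ] [np.float64(0.10839910760816926), np.float64(0.10793178449896568), np.float64(0.10999819903473507), np.float64(0.10754795728420755)]
-113.74515111624855
-112.89299735798402
-23.90734215481844
-23.69886074143724
knobtop [0.59823201 0.00832219 0.171     ]
lidtop [0.59667737 0.00831203 0.153     ]
stud end [ 0.64079757 -0.03201248  0.111     ] ic [0.59729249 0.00839165 0.012     ]
0.05900616092752318 -43.16924200567482
side knobtop [0.59845668 0.01083549 0.171     ] stud [ 0.64067994 -0.03166324  0.111     ]
side base l,b,r [array([0.66933609, 0.03705043, 0.012     ]), array([0.5691511 , 0.08283883, 0.012     ]), array([ 0.52659462, -0.01748937,  0.012     ])]
```

```bash
python3 - <<'E'
from h import *
R=Ro.from_euler('xyz',status.get_state()['ee_rot']).as_matrix(); print(R.round(3),'jaw deg',np.degrees(np.arctan2(R[1,1],R[0,1])))
s=cv2.imread('pics/side0.png')[:,:,::-1];t=cv2.imread('pics/top0.png')[:,:,::-1].copy()
# overlay predicted rim & floor circles for candidate, stud etc
th=np.linspace(0,2*np.pi,60)
def circ(c,r,z): return np.c_[c[0]+r*np.cos(th),c[1]+r*np.sin(th),0*th+z]
outs=[]
for n,im,(u,v,w,h) in (('top',t,(205,170,200,125)),('side',s,(200,140,130,115))):
    k=5 if n=='top' else 6
    k=4 if n=='top' else 5
    z=cv2.resize(im[v:v+h,u:u+w],None,fx=k,fy=k,interpolation=cv2.INTER_CUBIC)[:,:,::-1].copy()
    D=(.511,-.272);C=(.5978,.009)
    for P,col in((circ(D,.088,.024),(0,0,255)),(circ(D,.076,.004),(0,255,0)),(circ(C,.031,.141),(0,0,255)),(circ(C,.013,.171),(255,0,0)),(circ(C,.047,.094),(0,255,255))):
        p=((proj(n,P)-[u,v]+.5)*k-.5).round().astype(int)
        cv2.polylines(z,[p],True,col,1)
    cv2.imwrite(f'pics/ov_{n}.png',z)
print('tube foot~',back('top',344,158,0),'top',back('top',358,137,.155))
E
```

```text
[[-0.001 -0.43   0.903]
 [ 0.001  0.903  0.43 ]
 [-1.     0.002 -0.   ]] jaw deg 115.48014739852067
tube foot~ [ 0.74404651 -0.25394289  0.        ] top [ 0.75004006 -0.25035989  0.155     ]
```

View pics/ov_top.png

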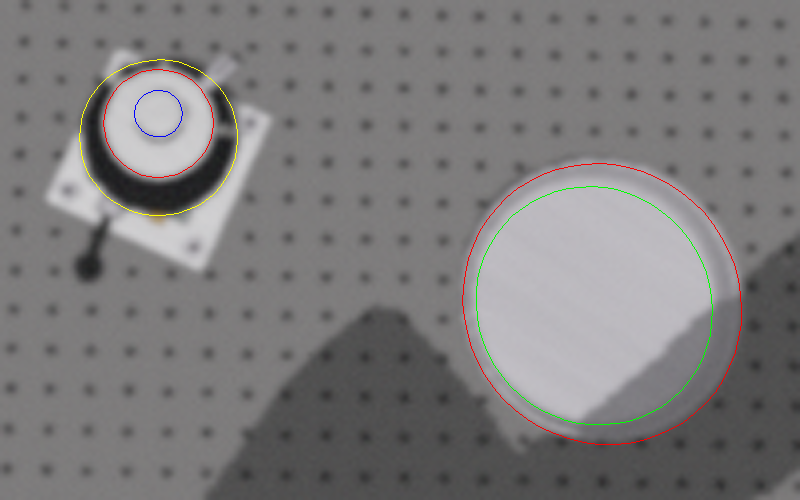

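View pics/ov_side.png

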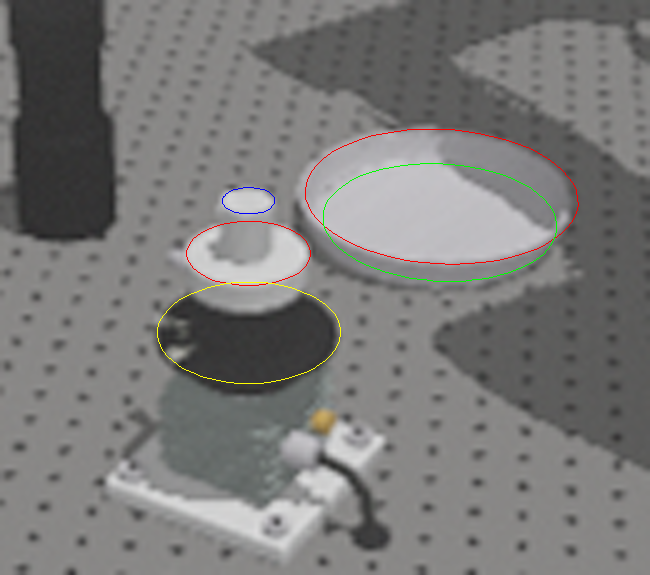

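apply_moves --commands '[{"dx": 26, "dy": 52, "hand": 0}, {"dx": 26, "dy": 52, "hand": 0}, {"dx": 26, "dy": 52, "hand": 0}, {"dx": 26, "dy": 52, "hand": 0}, {"dx": 26, "dy": 52, "hand": 0}]'

```text
invalid input at $.commands[0]: expected keys dx, dy, dz, spin, hand
```

apply_moves --commands '[{"dx": 26, "dy": 52, "hand": 0.3}, {"dx": 26, "dy": 52, "hand": 0.3}, {"dx": 26, "dy": 52, "hand": 0.3}, {"dx": 26, "dy": 52, "hand": 0.3}, {"dx": 26, "dy": 52, "hand": 0.3}]'

```text
invalid input at $.commands[0]: expected keys dx, dy, dz, spin, hand
```

apply_moves --commands '[{"dx": 24, "dy": 49, "hand": 0.3}, {"dx": 24, "dy": 49, "hand": 0.3}, {"hand": 0.3}, {"hand": 0.3}, {"hand": 0.3}]'

```text
invalid input at $.commands[0]: expected keys dx, dy, dz, spin, hand
```

apply_moves --commands '[{"dx": 26, "dy": 52, "dz": 0, "spin": 0, "hand": 0}, {"dx": 26, "dy": 52, "dz": 0, "spin": 0, "hand": 0}, {"dx": 26, "dy": 52, "dz": 0, "spin": 0, "hand": 0}, {"dx": 26, "dy": 52, "dz": 0, "spin": 0, "hand": 0}, {"dx": 26, "dy": 52, "dz": 0, "spin": 0, "hand": 0}]'

```text
t: 0.72
eef_pos: [0.4208, -0.3475, 0.4045]
ee_rot: [1.913, 1.571, 2.357]
force: [1.1, -0.2, 0.3]
width: 0.0877
```

apply_moves --commands '[{"dx": 26, "dy": 52, "dz": 0, "spin": 0, "hand": 0.3}, {"dx": 26, "dy": 52, "dz": 0, "spin": 0, "hand": 0.3}, {"dx": 26, "dy": 52, "dz": 0, "spin": 0, "hand": 0.3}, {"dx": 26, "dy": 52, "dz": 0, "spin": 0, "hand": 0.3}, {"dx": 26, "dy": 52, "dz": 0, "spin": 0, "hand": 0.3}]'

```text
t: 1.35
eef_pos: [0.5508, -0.0874, 0.4046]
ee_rot: [2.561, 1.571, 3.006]
force: [0.8, -0.7, -0.1]
width: 0.061
```

apply_moves --commands '[{"dx": 24, "dy": 49, "dz": 0, "spin": 0, "hand": 0.3}, {"dx": 24, "dy": 49, "dz": 0, "spin": 0, "hand": 0.3}, {"dx": 0, "dy": 0, "dz": 0, "spin": 0, "hand": 0.3}, {"dx": 0, "dy": 0, "dz": 0, "spin": 0, "hand": 0.3}, {"dx": 0, "dy": 0, "dz": 0, "spin": 0, "hand": 0.3}]'

```text
t: 1.98
eef_pos: [0.598, 0.0078, 0.4046]
ee_rot: [3.025, 1.57, -2.814]
force: [-0.7, -1.1, -0.0]
width: 0.0615
```

apply_moves --commands '[{"dx": 0, "dy": 1, "dz": -30, "spin": 0, "hand": 0.3}, {"dx": 0, "dy": 0, "dz": -22, "spin": 0, "hand": 0.3}, {"dx": 0, "dy": 0, "dz": 0, "spin": 0, "hand": 0.3}, {"dx": 0, "dy": 0, "dz": 0, "spin": 0, "hand": 0.3}, {"dx": 0, "dy": 0, "dz": 0, "spin": 0, "hand": 0.3}]'

```text
t: 2.6
eef_pos: [0.5987, 0.0095, 0.354]
ee_rot: [-0.226, 1.569, 0.219]
force: [0.2, -0.3, -0.1]
width: 0.0614
```

```bash
cat > look.py <<'E'
from h import *
import sys
name,n,u,v,w,h,k=sys.argv[1],sys.argv[2],*map(int,sys.argv[3:8])
f=viewer.grab_frame(n); zoom(n,f,u,v,w,h,k,f'pics/{name}.png')
s=status.get_state(); R=Ro.from_euler('xyz',s['ee_rot']).as_matrix()
print(s['t'],s['eef_pos'].round(4),s['force'].round(1),s['moment'].round(2),round(s['width'],4),'jaw',np.degrees(np.arctan2(R[1,1],R[0,1])).round(1),s['q'].round(2))
E
python3 look.py a1 side 180 110 140 140 5
```

```text
2.65 [0.5986 0.0095 0.3538] [ 0.2  0.1 -0.5] [ 0.   -0.01 -0.01] 0.0612 jaw 115.5 [ 0.34  0.27 -0.23  0.   -1.06 -1.47]
```

View pics/a1.png

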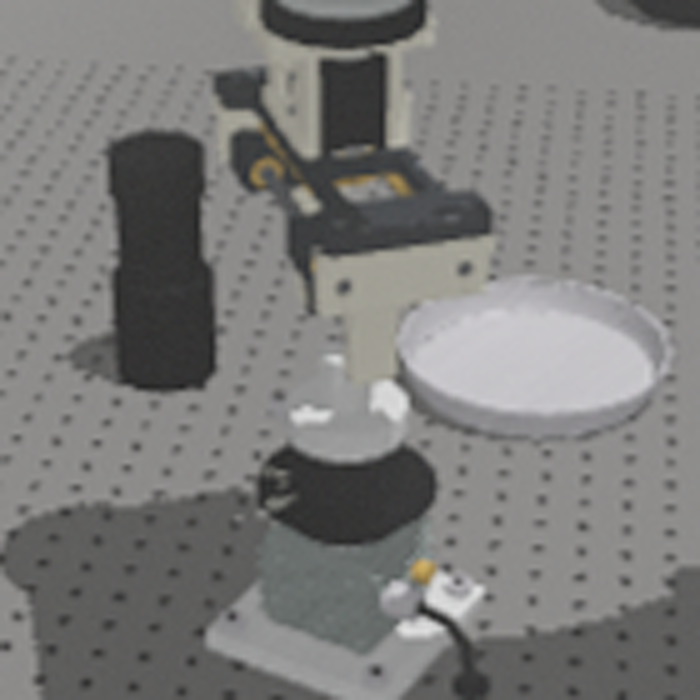

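The jaws straddle the knob, which shows just left of the near finger at (335,360) in the zoomed picture. I'll descend and grip.

apply_moves --commands '[{"dx": 0, "dy": 0, "dz": -16, "spin": 0, "hand": 0.3}, {"dx": 0, "dy": 0, "dz": -14, "spin": 0, "hand": 0.3}, {"dx": 0, "dy": 0, "dz": 0, "spin": 0, "hand": 0.3}, {"dx": 0, "dy": 0, "dz": 0, "spin": 0, "hand": 0.5}, {"dx": 0, "dy": 0, "dz": 0, "spin": 0, "hand": 0.7}]' --grip_force 20

```text
t: 3.28
eef_pos: [0.5986, 0.0097, 0.323]
ee_rot: [-0.273, 1.57, 0.172]
force: [-0.3, -0.5, -0.5]
width: 0.0465
```

apply_moves --commands '[{"dx": 0, "dy": 0, "dz": 0, "spin": 0, "hand": 0.8}, {"dx": 0, "dy": 0, "dz": 0, "spin": 0, "hand": 0.9}, {"dx": 0, "dy": 0, "dz": 0, "spin": 0, "hand": 1}, {"dx": 0, "dy": 0, "dz": 0, "spin": 0, "hand": 1}, {"dx": 0, "dy": 0, "dz": 0, "spin": 0, "hand": 1}]' --grip_force 20

```text
t: 3.9
eef_pos: [0.5984, 0.0097, 0.3229]
ee_rot: [-0.493, 1.57, -0.048]
force: [-1.4, 0.1, 2.4]
width: 0.0255
```

apply_moves --commands '[{"dx": 0, "dy": 0, "dz": 6, "spin": 0, "hand": 1}, {"dx": 0, "dy": 0, "dz": 10, "spin": 0, "hand": 1}, {"dx": 0, "dy": 0, "dz": 14, "spin": 0, "hand": 1}, {"dx": 0, "dy": 0, "dz": 20, "spin": 0, "hand": 1}, {"dx": 0, "dy": 0, "dz": 10, "spin": 0, "hand": 1}]'

```text
t: 4.53
eef_pos: [0.5987, 0.0097, 0.3847]
ee_rot: [-0.207, 1.568, 0.238]
force: [-0.1, 0.1, -1.3]
width: 0.0254
```

```bash
python3 look.py a2 side 180 110 140 140 5
```

```text
4.575 [0.5988 0.0097 0.3855] [0.8 0.1 0.9] [-0.05 -0.14 -0.01] 0.0255 jaw 115.5 [ 0.34  0.25 -0.19  0.   -1.13 -1.47]
```

View pics/a2.png

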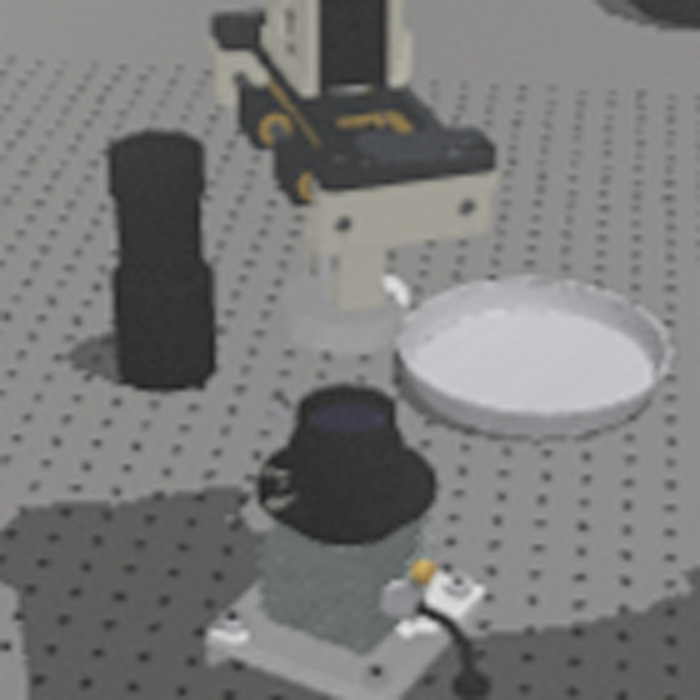

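The cap hangs level in the jaws at (345,310), and the bare barrel is in view at (345,420). I'll carry it to the dish.

apply_moves --commands '[{"dx": -8, "dy": -26, "dz": 0, "spin": 0, "hand": 1}, {"dx": -13, "dy": -42, "dz": 0, "spin": 0, "hand": 1}, {"dx": -14, "dy": -45, "dz": 0, "spin": 0, "hand": 1}, {"dx": -14, "dy": -45, "dz": 0, "spin": 0, "hand": 1}, {"dx": -14, "dy": -45, "dz": 0, "spin": 0, "hand": 1}]'

```text
t: 5.2
eef_pos: [0.5347, -0.1945, 0.3825]
ee_rot: [1.827, 1.571, 2.272]
force: [0.4, -0.8, -1.0]
width: 0.0253
```

apply_moves --commands '[{"dx": -14, "dy": -45, "dz": 0, "spin": 0, "hand": 1}, {"dx": -10, "dy": -32, "dz": -20, "spin": 0, "hand": 1}, {"dx": 0, "dy": 0, "dz": -40, "spin": 0, "hand": 1}, {"dx": 0, "dy": 0, "dz": -50, "spin": 0, "hand": 1}, {"dx": 0, "dy": 0, "dz": -40, "spin": 0, "hand": 1}]'

```text
t: 5.82
eef_pos: [0.5107, -0.2704, 0.2308]
ee_rot: [2.274, 1.57, 2.718]
force: [0.3, 0.2, -1.5]
width: 0.0255
```

apply_moves --commands '[{"dx": 0, "dy": 0, "dz": -15, "spin": 0, "hand": 1}, {"dx": 0, "dy": 0, "dz": -4, "spin": 0, "hand": 1}, {"dx": 0, "dy": 0, "dz": -3, "spin": 0, "hand": 1}, {"dx": 0, "dy": 0, "dz": 0, "spin": 0, "hand": 1}, {"dx": 0, "dy": 0, "dz": 0, "spin": 0, "hand": 1}]'

```text
t: 6.45
eef_pos: [0.5117, -0.2703, 0.2117]
ee_rot: [-0.642, 1.569, -0.197]
force: [-0.3, 0.6, -1.5]
width: 0.0251
```

```bash
python3 look.py a3 side 220 110 130 110 5
```

```text
6.5 [ 0.5117 -0.2703  0.2115] [-0.   0.  -0.8] [ 0.04  0.05 -0.03] 0.0258 jaw 115.5 [-0.15  0.4  -0.43  0.   -0.74 -0.98]
```

View pics/a3.png

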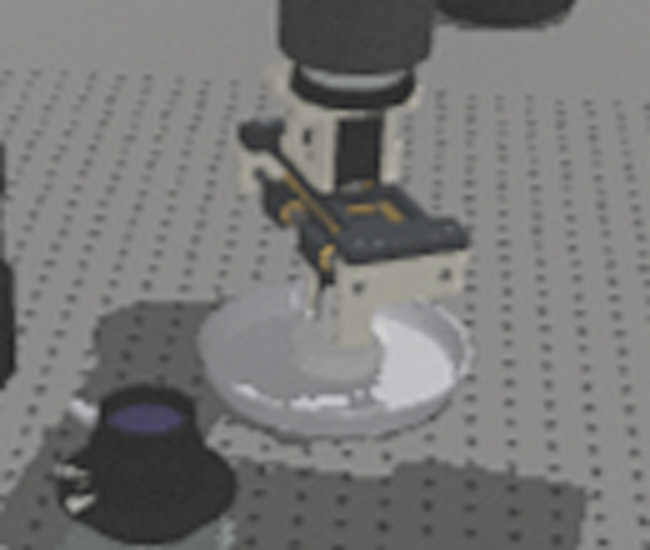

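The cap is just above the dish floor. I'll lower it slowly until it touches.

apply_moves --commands '[{"dx": 0, "dy": 0, "dz": -2, "spin": 0, "hand": 1}, {"dx": 0, "dy": 0, "dz": -2, "spin": 0, "hand": 1}, {"dx": 0, "dy": 0, "dz": -1, "spin": 0, "hand": 1}, {"dx": 0, "dy": 0, "dz": -1, "spin": 0, "hand": 1}, {"dx": 0, "dy": 0, "dz": 0, "spin": 0, "hand": 1}]'

```text
t: 7.12
eef_pos: [0.5114, -0.2703, 0.2045]
ee_rot: [2.494, 1.57, 2.939]
force: [0.4, -0.2, -0.7]
width: 0.0249
```

apply_moves --commands '[{"dx": 0, "dy": 0, "dz": -1, "spin": 0, "hand": 1}, {"dx": 0, "dy": 0, "dz": -1, "spin": 0, "hand": 1}, {"dx": 0, "dy": 0, "dz": 0, "spin": 0, "hand": 1}, {"dx": 0, "dy": 0, "dz": 0, "spin": 0, "hand": 1}, {"dx": 0, "dy": 0, "dz": 0, "spin": 0, "hand": 1}]'

```text
t: 7.75
eef_pos: [0.5115, -0.2703, 0.2027]
ee_rot: [-0.848, 1.571, -0.403]
force: [0.9, 0.4, -0.6]
width: 0.0256
```

apply_moves --commands '[{"dx": 0, "dy": 0, "dz": -1, "spin": 0, "hand": 1}, {"dx": 0, "dy": 0, "dz": 0, "spin": 0, "hand": 1}, {"dx": 0, "dy": 0, "dz": 0, "spin": 0, "hand": 1}, {"dx": 0, "dy": 0, "dz": 0, "spin": 0, "hand": 1}, {"dx": 0, "dy": 0, "dz": 0, "spin": 0, "hand": 1}]'

```text
t: 8.38
eef_pos: [0.5115, -0.2703, 0.2018]
ee_rot: [-0.811, 1.571, -0.367]
force: [-0.6, 1.5, 4.4]
width: 0.0255
```

apply_moves --commands '[{"dx": 0, "dy": 0, "dz": -1, "spin": 0, "hand": 1}, {"dx": 0, "dy": 0, "dz": 0, "spin": 0, "hand": 1}, {"dx": 0, "dy": 0, "dz": 0, "spin": 0, "hand": 1}, {"dx": 0, "dy": 0, "dz": 0, "spin": 0, "hand": 1}, {"dx": 0, "dy": 0, "dz": 0, "spin": 0, "hand": 1}]'

```text
t: 9.0
eef_pos: [0.5115, -0.2703, 0.2018]
ee_rot: [-0.959, 1.57, -0.514]
force: [-4.2, 3.4, 13.5]
width: 0.0252
```

The cap has touched the floor: force +13 N, with z stopped at 0.2018. I'll release and back off.

apply_moves --commands '[{"dx": 0, "dy": 0, "dz": 0.5, "spin": 0, "hand": 0.69}, {"dx": 0, "dy": 0, "dz": 0, "spin": 0, "hand": 0.6}, {"dx": 0, "dy": 0, "dz": 0, "spin": 0, "hand": 0.5}, {"dx": 0, "dy": 0, "dz": 0, "spin": 0, "hand": 0.4}, {"dx": 0, "dy": 0, "dz": 0, "spin": 0, "hand": 0.4}]'

```text
t: 9.62
eef_pos: [0.5114, -0.2703, 0.201]
ee_rot: [2.309, 1.571, 2.754]
force: [-0.4, -0.5, -0.1]
width: 0.0518
```

apply_moves --commands '[{"dx": 0, "dy": 0, "dz": 5, "spin": 0, "hand": 0.4}, {"dx": 0, "dy": 0, "dz": 30, "spin": 0, "hand": 0.4}, {"dx": 0, "dy": 0, "dz": 50, "spin": 0, "hand": 0.4}, {"dx": 0, "dy": 0, "dz": 50, "spin": -10, "hand": 0.4}, {"dx": 0, "dy": 0, "dz": 0, "spin": -10, "hand": 0.4}]'

```text
t: 10.25
eef_pos: [0.5125, -0.2707, 0.3414]
ee_rot: [-0.367, 1.562, -0.277]
force: [-0.9, 0.5, -1.7]
width: 0.0525
```

```bash
python3 look.py a4 side 180 110 180 140 4;python3 look.py a5 top 200 165 200 125 4
```

```text
10.3 [ 0.5117 -0.2704  0.3391] [-0.9 -0.  -0.5] [0.04 0.1  0.01] 0.0523 jaw 94.7 [-0.15  0.25 -0.3   0.   -1.02 -1.34]
10.35 [ 0.5113 -0.2702  0.3375] [-0.8  1.  -0.3] [-0.11  0.07  0.02] 0.053 jaw 95.4 [-0.15  0.25 -0.3  -0.   -1.01 -1.33]
```

View pics/a4.png

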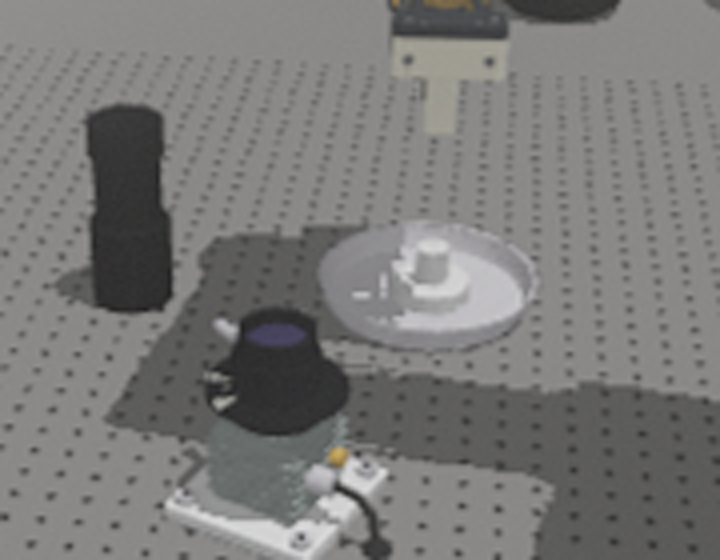

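View pics/a5.png

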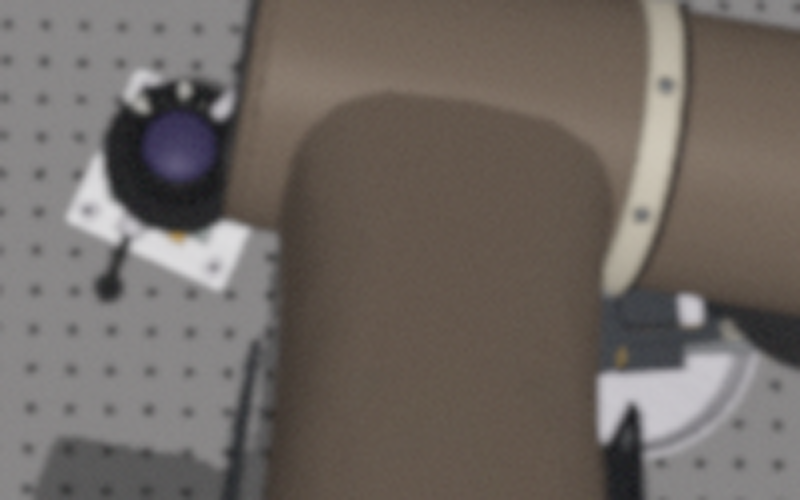

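The cap sits flat and upright at the middle of the dish. The ring's stud shows at (220,325) in the zoomed side view, in line with the "4" mark. Next I'll go over the stud.

apply_moves --commands '[{"dx": 22, "dy": 44, "dz": 0, "spin": -8.5, "hand": 0.55}, {"dx": 22, "dy": 44, "dz": 0, "spin": -8.5, "hand": 0.55}, {"dx": 22, "dy": 44, "dz": 0, "spin": -8.5, "hand": 0.55}, {"dx": 22, "dy": 44, "dz": 0, "spin": -8.5, "hand": 0.55}, {"dx": 22, "dy": 44, "dz": 0, "spin": -8.5, "hand": 0.55}]'

```text
t: 10.98
eef_pos: [0.6217, -0.0488, 0.3353]
ee_rot: [-2.268, 1.569, -2.914]
force: [0.7, -0.6, 0.6]
width: 0.0391
```

apply_moves --commands '[{"dx": 13.5, "dy": 24, "dz": 0, "spin": -6.5, "hand": 0.55}, {"dx": 0, "dy": 0, "dz": -10, "spin": 0, "hand": 0.55}, {"dx": 0, "dy": 0, "dz": 0, "spin": 0, "hand": 0.55}, {"dx": 0, "dy": 0, "dz": 0, "spin": 0, "hand": 0.55}, {"dx": 0, "dy": 0, "dz": 0, "spin": 0, "hand": 0.55}]'

```text
t: 11.6
eef_pos: [0.6347, -0.0271, 0.3265]
ee_rot: [0.752, 1.57, -0.007]
force: [0.0, -0.0, 0.4]
width: 0.0393
```

```bash
python3 look.py a6 side 180 110 140 140 5
python3 - <<'E'
from h import *
R=Ro.from_euler('xyz',status.get_state()['ee_rot']).as_matrix();p=status.get_state()['eef_pos']
print('tip',p+R[:,0]*.178)
E
```

```text
11.65 [ 0.6347 -0.027   0.3266] [ 0.1 -0.3 -0.2] [-0.1  -0.03 -0.01] 0.0395 jaw 46.5 [ 0.26  0.35 -0.19  0.   -1.03 -2.59]
tip [ 0.63482863 -0.02698277  0.14855462]
```

View pics/a6.png

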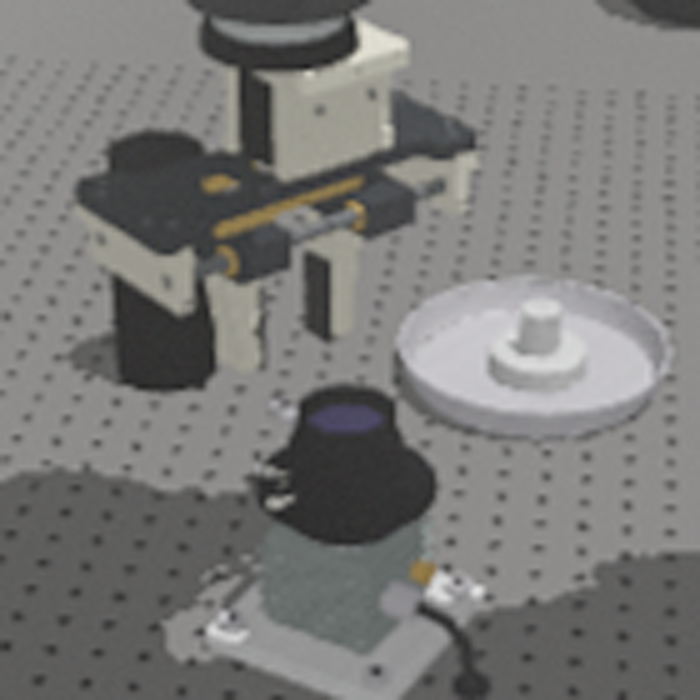

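The stud at (280,405) lies between and below the two fingertips. I'll lower 49 mm and grip lightly.

apply_moves --commands '[{"dx": 0, "dy": 1, "dz": -20, "spin": 0, "hand": 0.55}, {"dx": 0, "dy": 0, "dz": -20, "spin": 0, "hand": 0.55}, {"dx": 0, "dy": 0, "dz": -9, "spin": 0, "hand": 0.55}, {"dx": 0, "dy": 0, "dz": 0, "spin": 0, "hand": 0.55}, {"dx": 0, "dy": 0, "dz": 0, "spin": 0, "hand": 0.6}]' --grip_force 10

```text
t: 12.28
eef_pos: [0.6353, -0.0253, 0.278]
ee_rot: [0.834, 1.57, 0.075]
force: [0.3, 0.9, -0.2]
width: 0.0362
```

apply_moves --commands '[{"dx": 0, "dy": 0, "dz": 0, "spin": 0, "hand": 0.7}, {"dx": 0, "dy": 0, "dz": 0, "spin": 0, "hand": 0.8}, {"dx": 0, "dy": 0, "dz": 0, "spin": 0, "hand": 0.9}, {"dx": 0, "dy": 0, "dz": 0, "spin": 0, "hand": 1}, {"dx": 0, "dy": 0, "dz": 0, "spin": 0, "hand": 1}]'

```text
t: 12.9
eef_pos: [0.635, -0.0253, 0.2773]
ee_rot: [0.613, 1.571, -0.147]
force: [-0.2, -0.2, 0.7]
width: 0.0103
```

```bash
python3 look.py a7 side 180 130 140 120 5
```

```text
12.95 [ 0.6349 -0.0253  0.2773] [-0.5  0.7  1.3] [-0.06  0.1   0.  ] 0.01 jaw 46.5 [ 0.27  0.4  -0.24  0.   -0.93 -2.6 ]
```

View pics/a7.png

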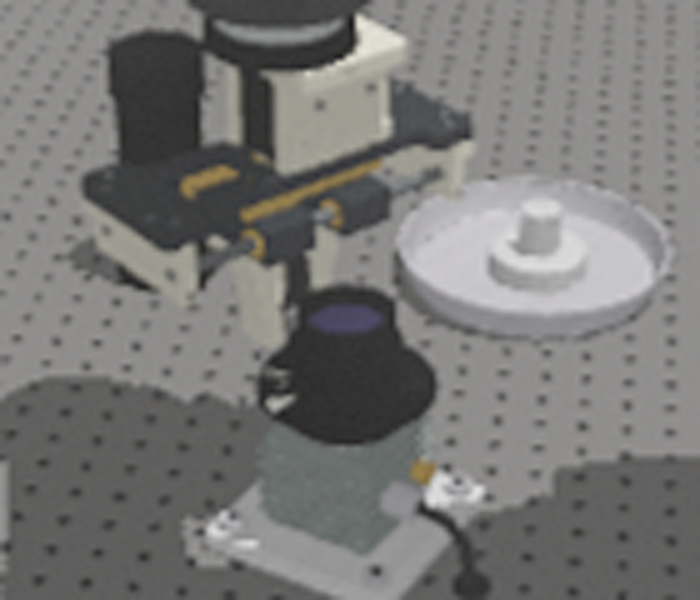

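The fingers hold the stud at about 10–11 mm. I'll turn it 40° counter-clockwise along the arc.

apply_moves --commands '[{"dx": 2.9, "dy": 3.3, "dz": 0, "spin": 5, "hand": 1}, {"dx": 2.6, "dy": 3.6, "dz": 0, "spin": 5, "hand": 1}, {"dx": 2.2, "dy": 3.8, "dz": 0, "spin": 5, "hand": 1}, {"dx": 1.9, "dy": 4.0, "dz": 0, "spin": 5, "hand": 1}, {"dx": 0, "dy": 0, "dz": 0, "spin": 0, "hand": 1}]' --grip_force 15

```text
t: 13.58
eef_pos: [0.6447, -0.0105, 0.2773]
ee_rot: [0.054, 1.571, -0.357]
force: [0.0, 0.2, 1.8]
width: 0.0103
```

apply_moves --commands '[{"dx": 1.5, "dy": 4.1, "dz": 0, "spin": 5, "hand": 1}, {"dx": 1.2, "dy": 4.2, "dz": 0, "spin": 5, "hand": 1}, {"dx": 0.8, "dy": 4.3, "dz": 0, "spin": 5, "hand": 1}, {"dx": 0.4, "dy": 4.4, "dz": 0, "spin": 5, "hand": 1}, {"dx": 0, "dy": 0, "dz": 0, "spin": 0, "hand": 1}]'

```text
t: 14.2
eef_pos: [0.6486, 0.0065, 0.2773]
ee_rot: [0.224, 1.57, 0.161]
force: [1.2, -0.3, 1.1]
width: 0.0104
```

```bash
python3 look.py a8 side 180 130 140 120 5
```

```text
14.25 [0.6485 0.0064 0.2773] [0.4 0.3 0.6] [ 0.06 -0.34 -0.  ] 0.01 jaw 86.3 [ 0.31  0.42 -0.21  0.   -0.94 -1.95]
```

View pics/a8.png

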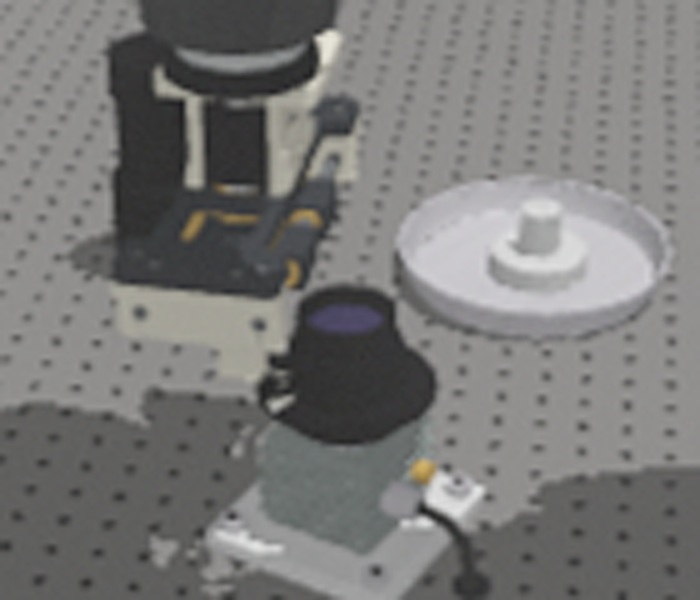

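The fingers have followed to about -3°, the direction of 8. I'll release, lift and move clear.

apply_moves --commands '[{"dx": 0, "dy": 0, "dz": 0, "spin": 0, "hand": 0.85}, {"dx": 0, "dy": 0, "dz": 0, "spin": 0, "hand": 0.7}, {"dx": 0, "dy": 0, "dz": 0, "spin": 0, "hand": 0.55}, {"dx": 0, "dy": 0, "dz": 0, "spin": 0, "hand": 0.55}, {"dx": 0, "dy": 0, "dz": 5, "spin": 0, "hand": 0.55}]'

```text
t: 14.88
eef_pos: [0.6482, 0.0063, 0.2819]
ee_rot: [-2.868, 1.57, -2.929]
force: [-0.3, 0.1, 0.5]
width: 0.0392
```

apply_moves --commands '[{"dx": 0, "dy": 0, "dz": 30, "spin": 0, "hand": 0.55}, {"dx": 0, "dy": 0, "dz": 50, "spin": 0, "hand": 0.55}, {"dx": 0, "dy": 0, "dz": 40, "spin": 0, "hand": 0.55}, {"dx": -25, "dy": -50, "dz": 0, "spin": 0, "hand": 0.55}, {"dx": -25, "dy": -50, "dz": 0, "spin": 0, "hand": 0.55}]'

```text
t: 15.5
eef_pos: [0.5978, -0.0942, 0.4031]
ee_rot: [0.223, 1.569, 0.163]
force: [0.2, -0.6, -0.6]
width: 0.0394
```

apply_moves --commands '[{"dx": -25, "dy": -50, "dz": 0, "spin": 0, "hand": 0.55}, {"dx": -25, "dy": -50, "dz": 0, "spin": 0, "hand": 0.55}, {"dx": -25, "dy": -50, "dz": 0, "spin": 0, "hand": 0.55}, {"dx": -25, "dy": -50, "dz": 0, "spin": 0, "hand": 0.55}, {"dx": -25, "dy": -50, "dz": 0, "spin": 0, "hand": 0.55}]'

```text
t: 16.12
eef_pos: [0.4723, -0.345, 0.4029]
ee_rot: [-0.325, 1.57, -0.386]
force: [1.1, 0.4, 0.8]
width: 0.0394
```

apply_moves --commands '[{"dx": -25, "dy": -50, "dz": 0, "spin": 0, "hand": 0.55}, {"dx": -25, "dy": -50, "dz": 0, "spin": 0, "hand": 0.55}, {"dx": -25, "dy": -50, "dz": 0, "spin": 0, "hand": 0.55}, {"dx": 0, "dy": 0, "dz": 0, "spin": 0, "hand": 0.55}, {"dx": 0, "dy": 0, "dz": 0, "spin": 0, "hand": 0.55}]'

```text
t: 16.75
eef_pos: [0.3981, -0.4937, 0.4022]
ee_rot: [1.391, 1.571, 1.329]
force: [0.3, 0.1, 0.2]
width: 0.0394
```

```bash
python3 look.py f1 top 205 165 80 80 7;python3 look.py f2 side 0 0 512 384 1; python3 look.py f3 top 0 0 512 384 1
```

```text
16.8 [ 0.3985 -0.4932  0.4023] [-0.   0.2  0.5] [-0.02 -0.05 -0.03] 0.0398 jaw 86.5 [-0.58  0.29 -0.09 -0.   -1.19 -1.05]
16.85 [ 0.3989 -0.4929  0.4024] [ 0.6 -0.2  0.4] [-0.01 -0.    0.02] 0.0398 jaw 86.5 [-0.58  0.29 -0.09 -0.   -1.19 -1.05]
16.9 [ 0.399  -0.4927  0.4025] [-0.7  0.3 -0.7] [ 0.   -0.11  0.05] 0.0392 jaw 86.6 [-0.58  0.29 -0.09 -0.   -1.19 -1.05]
```

View pics/f1.png

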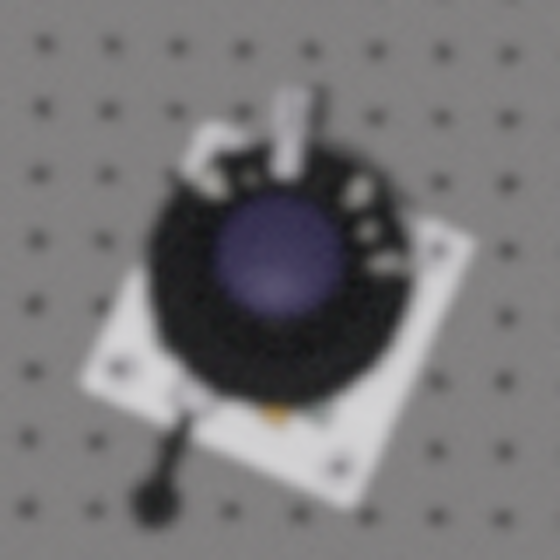

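View pics/f2.png

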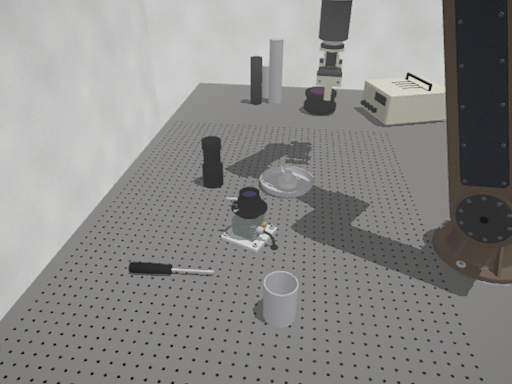

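View pics/f3.png

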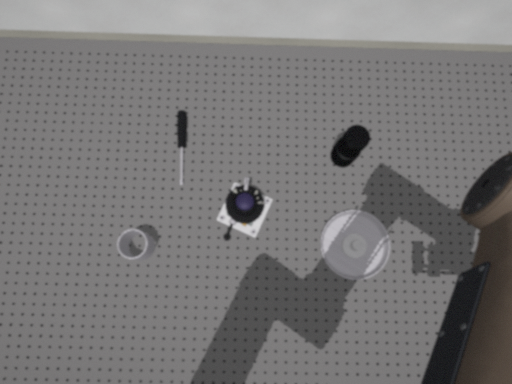

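```bash
python3 - <<'E'
from h import *
T=lambda x,y:((x-3)/7+205,(y-3)/7+165)
s=back('top',*T(292,92),.111);b=back('top',*T(288,172),.111)
c=np.array([.598,.009])
for p in(s,b): d=p[:2]-c;print(np.hypot(*d),np.degrees(np.arctan2(d[1],d[0])))
d=s-b;print('dir',np.degrees(np.arctan2(d[1],d[0])))
for n,a in zip("2 2.8 4 5.6 8 11 16".split(),range(-60,61,20)):
    a=np.radians(a-23.6); uv=proj('top',[.598+.034*np.cos(a),.009+.034*np.sin(a),.094])[0]; print(n,np.degrees(a).round(1),(uv-[205,165])*7+3)
E
python3 look.py f4 side 215 180 70 60 9
```

```text
0.05961085989396245 -3.4113666523617057
0.032018567522433816 -5.1018540343092065
dir -1.4517353692376107
2 -83.6 [376.89527737 265.13426238]
2.8 -63.6 [367.72469561 232.1765536 ]
4 -43.6 [347.73672989 204.33404068]
5.6 -23.6 [319.35938744 184.89515133]
8 -3.6 [285.98332072 176.14025524]
11 16.4 [251.56789408 179.09624636]
16 36.4 [220.19427196 193.42605267]
16.95 [ 0.3991 -0.4927  0.4025] [ 0.5 -0.7  0.1] [-0.05 -0.07 -0.02] 0.0395 jaw 86.6 [-0.58  0.29 -0.09 -0.   -1.19 -1.05]
```

View pics/f4.png

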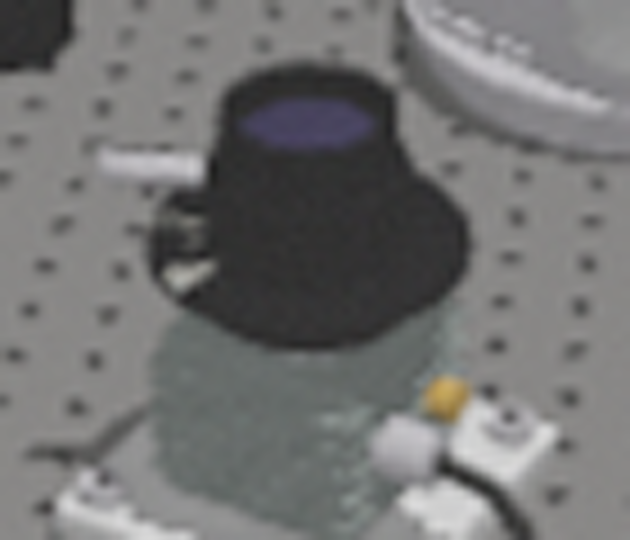

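The stud points at -3.4°, against -3.6° for the 8 line. 11 and 16 show on one side of it, and 2, 2.8 and 4 on the other. The cap lies flat in the dish, and the tube, sleeve and driver are at their starting pixels. I'll hand the job in.

```bash
python3 -c "
from station import arm;print(arm.job_done())"
```

```text
the job is handed in; nothing more can be done
None
```

The dust cap is off the lens and flat, open side down, in the middle of the dish, and the iris ring is turned from 4 to 8. The job was handed in at about 17 s of the 51 s allowed.

- **Cap:** I lifted it straight off by the knob. I then lowered it until it touched the dish floor, with a 13 N contact force, and only then let go. The pictures afterwards show it level and near the centre of the dish.
- **Iris:** I gripped the stud and turned it 40° along its arc. After release the stud pointed at -3.4°, against -3.6° expected for the 8 line, so it sits in the 8 stop to within measuring error. The 5.6 line did not show in the top view, probably because of the stud's shadow. The 11, 16, 2, 2.8 and 4 lines were where they should be.
- **Rest of the table:** the lens tube, sleeve and driver are at the same pixels as at the start. The robot stood clear and was touching nothing.

One mismatch in the given sizes: 14 mm above the scale plate top (94 mm) puts the ring centre at 108 mm, but 25 mm below the barrel top (137 mm) puts it at 112 mm. The two pictures agreed with 108 mm, so I used that, and the grip on the stud held. No other check failed.

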